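# Set up the document camera over the pocket watch

### The job

Get the document camera ready to film the pocket watch: pull its telescoping column up until the red lock button clicks out of the hole in the outer tube, so that the column stays locked at full height. Then swing the camera arm round until the lens is above the dial of the white-and-silver pocket watch (not the brass compass), as near over its middle as the arm's swing allows, without shifting the watch or the compass.

Things in the scene. Friction and masses are not known exactly. Their poses are not given: they have to be found in the camera images.
- stand: The document camera's fixed part: round dark foot 116 mm across and an upright 28 mm square aluminium tube, its top 156 mm above the desk, fixed to the desk ahead of the robot. Origin at the centre of its underside, on the column's axis; z up, its -x side bears the button hole and roughly faces the robot.
- cap_grip (a point): Centre of the black ribbed pull cap on top of the telescoping column: upright cylinder 26 mm in diameter, 36 mm tall; this point is 19 mm above its underside, 17 mm below its top. 6 mm below the cap is the arm's round collar, radius 17 mm. The point lies on the vertical axis about which the camera arm swings. z up.
- column (a joint): How far the square steel column is drawn straight up out of the outer tube, m: 0 down, 0.090 fully out (end stop; the lock button meets its hole there). Pulling takes about 10 N; friction holds it where it is left. At 0 the cap and knob points are 207 mm above the desk, at 0.090 they are 297 mm.
- lock_button (a joint): How far the red lock button, 8 mm across, stands out, m: about 0 while pressed in behind the outer tube's wall (hidden); it springs out to 0.007 when the column reaches full height and it meets the hole, 134 mm above the desk in the tube's robot-side face. Once out it holds the column both ways.
- button_tip (a point): Middle of the outer end of the red lock button; it moves up with the column.
- knob_grip (a point): Centre of the orange round knob on top of the camera head: upright cylinder 22 mm in diameter, 38 mm tall; this point is 21 mm above its foot, 17 mm below its top, 142 mm from the column's axis, level with the cap point. The white head below is 48 mm in diameter and 48 mm tall. Knob, head and lens swing with the arm. z up.
- lens (a point): Middle of the lens on the underside of the camera head, straight below the knob, 72 mm below the knob point.
- camera_arm (a joint): Swing of the camera arm about the column's axis, rad, positive anticlockwise from above, -1.1 to 1.5; at 0 the arm points to the button side. It starts between 0.9 and 1.3; watch and compass lie at smaller values, so it is swung clockwise seen from above. About 1 N on the knob swings it; it stays where it is left.
- watch_centre (a point): Centre of the pocket watch's round dial: a white-faced silver disc 47 mm across and 12 mm thick, with a crown and small bow standing out to one side (68 mm long in all), lying loose face up on the desk; this point is 6 mm above the desk. It lies within 17 mm of the circle that the lens follows.
- compass_centre (a point): Centre of the round dial of the brass field compass, a disc 60 mm across and 16 mm thick with a ring (73 mm long in all), lying loose on the desk, also near the lens's circle; 8 mm above the desk. Watch and compass may have changed places.
There are look-alikes about, which are no part of the job. What is shaped like the part that bears watch_centre but turquoise is not meant.

How it is judged:
By the outcome, as a careful person would: the job done as asked, in the order asked, and still so for the second after the job is handed in, with the robot touching nothing.
It also fails if it takes over 51 s, if anything falls off the work surface, if the arm or the gripper's body presses on something with over 40 N, if the wrist force passes 120 N, or if a joint passes its speed limit or range.

### The arm

A 6-joint arm with a two-finger parallel gripper is mounted at the origin on the work surface; the furniture and walls round the work are solid. World frame = base frame: x ahead of the robot, y to its left, z up, the work surface at z = 0. Lengths are in m, angles in rad, forces in N, time in s.
With the tool pointing down it reaches from about 0.3 to 0.775 m from the base axis. Payload 14.6 kg.
Tool frame: the origin (TCP) lies at the very end of the fingers, on their centre line; the grasp point (between the pads) lies 19 mm behind it; z points along the fingers, y is the line along which they close (so a half turn about z gives the same grasp; the last joint's range is limited). The gripper opens to 94 mm and grips with 3 to 60 N. Pads are 16 mm wide; open, the fingers measure 119 mm over their backs; the gripper's body (75 mm by 177 mm) begins 78 mm behind the grasp point.
Start: joints at [-1.389, 0.3, 1.521, -0, 1.321, -0.067], TCP at [0.135, -0.533, 0.205] pointing down, gripper open.
Joint ranges: [-3.03, 3.03], [-0.79, 2.21], [0.23, 2.52], [-1.04, 4.18], [0, 3.07], [-2.55, 2.55]. Speed limits (rad/s): [2.22, 2.22, 2.57, 3.14, 3.14, 3.14].

### API

Orientations are given as [roll, pitch, yaw] about the fixed x, y, z axes, in that order (R = Rz(yaw) Ry(pitch) Rx(roll)).
In Python, from station import * gives the robot as it stands.
- The arm moves only by the tool jog_arm, never from a script. Its argument "rows" is a list of rows, each a list of 3 entries, a list of its own where there are three numbers: the shift along the tool's x, y, z in m, then the turn about the tool's z in degrees, then the finger opening in m, from 0 to 0.094. A call has 1 to 12 rows; each row shifts and turns the commanded pose from where the row before left it, along the tool's axes as they then stand; what a row does not reach is not made up. A row lasts 1/12 s, in which the tool goes at most 41.7 mm and 7.16 degrees, less where a joint would pass 70% of its speed; a pose out of reach is approached as far as the arm can. A call is refused whole if a number of a shift passes 0.0417 or a number of a turn 7.16, either way. A call with a gripper value outside its range is refused whole. The fingers move at their own pace and stop on an object; "squeeze" is the grip in N (left out, the last holds). Time passes only in rows, so rows that do not move let the fingers close. It gives the time, the measured TCP pose, the force, the opening and the grip force at its end, in the units of the state.
- get_obs(): the state, without advancing time (a new reading comes with each control period).
- camera(name): name is "scene" or "top" or "wrist"; returns a dict with "image" (480x640x3 uint8, red, green, blue), "range_z" (480x640 float32, m along the optical axis (not along the pixel's ray), 0 where there is no reading), "K" (3x3 intrinsics, pixels), "world_from_camera" (4x4, takes a point from camera to world coordinates); the wrist camera has in their place "T_tool_cam" (4x4, takes a point from camera to tool coordinates, whose origin is the TCP and whose axes are the flange's). Camera axes: x right, y up, looking along -z (the intrinsics and any distortion apply to the point x, -y, -z); pixel columns grow to the right and rows downward; lengths in m; the calibration is good to about 2 mm. The wrist camera is an equidistant fisheye: a pixel r from the principal point sees the ray r / f radians off the axis. A picture is of the moment at which its call begins: read the wrist's pose just before it.
- hand_in(): hands the job in; it is judged then, once.
Trained networks look in a picture, given as the dict that the camera call returned (one of the last four; its "shot" number tells which), for a name from the list of things; names that differ only in an ending like _2 or _b are one class to them, and where a whole thing is asked for, a point or a joint stands for the part that bears it (a point fixed in the world has none). Each returns a list of dicts, best first, with "p" (0 to 1); they miss things now and then, are a little off and sometimes report something else, mostly with a low value. They report only what shows in the picture. A call takes as long as a camera call. They do not tell look-alikes from the thing itself.
- search_frame(label, picture): "at" ([column, row] as shares, 0 to 1, of the picture: columns of its width, rows of its height, amid what is visible of it).
- spot_point(label, picture): "at" ([column, row] as shares, 0 to 1, of the picture: columns of its width, rows of its height: a listed point, or the origin of a listed thing).
The state is a dict: "time_s": time; "qpos": joint angles; "joint_vel": joint speeds; "tau": joint torques, N m; "ee_pos": TCP position; "eef_rot": TCP orientation; "force": force on the tool from outside, world axes, zero at the start; "moment": the same for the moment, N m; "grip_width": finger opening in m; "grip_force": force on a finger pad.
Only numpy, scipy, OpenCV 4.12 (cv2) and the standard library are available. Lean on these libraries where they do the work, as an engineer would, in place of code of your own. Each camera call takes 0.05 s, during which the arm holds its last target. There are 200 camera calls.

## Working session

There is one attempt and no reset: what is moved stays moved. The work goes in short steps, Python scripts to look and compute and a tool call to move; the robot and the scene stay as the last step left them, time stands still between calls to the robot, and variables do not carry over. Pictures are saved under pics/ and viewed, at most 10 in all, crops included, and the job is handed in when it is done.

Besides the shell and the picture viewer there is one more tool, called after "Emit:" as name(argument=value, ...) on one line, values as JSON. jog_arm: Moves the arm, as the interface text tells. Its arguments: {"type":"object","properties":{"rows":{"type":"array","items":{"type":"array"}},"squeeze":{"type":"number"}},"required":["rows"]}

```bash
mkdir -p pics
cat > h.py <<'E'
from station import *
import numpy as np, cv2
from scipy.spatial.transform import Rotation as R
def shot(n,save=None):
    o=get_obs(); c=camera(n)
    if n=="wrist":
        T=np.eye(4);T[:3,:3]=R.from_euler('xyz',o['eef_rot']).as_matrix();T[:3,3]=o['ee_pos'];c['W']=T@c['T_tool_cam']
    else: c['W']=np.array(c['world_from_camera'])
    if save: cv2.imwrite(f'pics/{save}.png',c['image'][:,:,::-1])
    return c
def ray(c,u,v,fish=False):
    K=np.array(c['K']);x=(u-K[0,2])/K[0,0];y=(v-K[1,2])/K[1,1]
    if fish:
        r=np.hypot(x,y);s=np.sin(r)/r if r>1e-9 else 1;d=np.array([x*s,-y*s,-np.cos(r)])
    else: d=np.array([x,-y,-1.])
    return c['W'][:3,3],c['W'][:3,:3]@d   # non-fish: d scaled to unit depth
def xyz(c,u,v):  # depth point
    o,d=ray(c,u,v);z=c['range_z'][int(v),int(u)];return o+d*z
def tri(rs):
    A=0;b=0
    for o,d in rs:
        d=d/np.linalg.norm(d);P=np.eye(3)-np.outer(d,d);A=A+P;b=b+P@o
    p=np.linalg.solve(A,b);return p,[np.linalg.norm((np.eye(3)-np.outer(d,d)/(d@d))@(p-o)) for o,d in rs]
E
cat > a.py <<'E'
from h import *
o=get_obs();print(o['time_s'],o['force'],o['eef_rot'],o['grip_width'])
for n in ['scene','top']:
    c=shot(n,n+'0');print(n,c['W'].round(3).tolist(),np.array(c['K']).round(1).tolist())
    for l in ['cap_grip','knob_grip','watch_centre','compass_centre','lens','stand','button_tip']:
        for r in spot_point(l,c)[:3]:
            u,v=r['at'][0]*640,r['at'][1]*480
            print(l,round(r['p'],2),round(u),round(v),xyz(c,min(u,639),min(v,479)).round(3))
E
python3 a.py
```

```text
0.0 [ 0.01575702 -0.32230623  0.1321512 ] [-3.14042981e+00 -3.83092418e-05  2.48814893e-01] 0.09374774435865209
scene [[0.243, -0.852, 0.463, 0.945], [0.97, 0.221, -0.103, -0.02], [-0.014, 0.474, 0.88, 0.896], [0.0, 0.0, 0.0, 1.0]] [[608.3, 0.0, 319.7], [0.0, 608.3, 243.5], [0.0, 0.0, 1.0]]
cap_grip 0.79 285 284 [0.644 0.003 0.241]
watch_centre 0.94 355 242 [0.493 0.14  0.014]
watch_centre 0.68 305 269 [0.52  0.049 0.011]
compass_centre 0.81 240 288 [ 0.614 -0.051  0.196]
lens 0.69 185 289 [ 0.598 -0.119  0.197]
stand 0.6 300 345 [0.652 0.01  0.036]
button_tip 0.48 185 288 [ 0.598 -0.119  0.197]
top [[-0.018, 0.985, -0.171, 0.399], [-1.0, -0.016, 0.011, 0.053], [0.008, 0.171, 0.985, 0.987], [0.0, 0.0, 0.0, 1.0]] [[477.4, 0.0, 328.8], [0.0, 477.4, 246.0], [0.0, 0.0, 1.0]]
cap_grip 0.92 349 184 [0.63  0.011 0.241]
knob_grip 0.98 427 217 [ 0.573 -0.114  0.24 ]
watch_centre 0.75 281 287 [0.485 0.142 0.013]
watch_centre 0.7 324 271 [0.516 0.054 0.011]
compass_centre 0.71 379 269 [ 0.518 -0.059  0.016]
stand 0.85 344 217 [0.62  0.012 0.046]
```

View pics/top0.png

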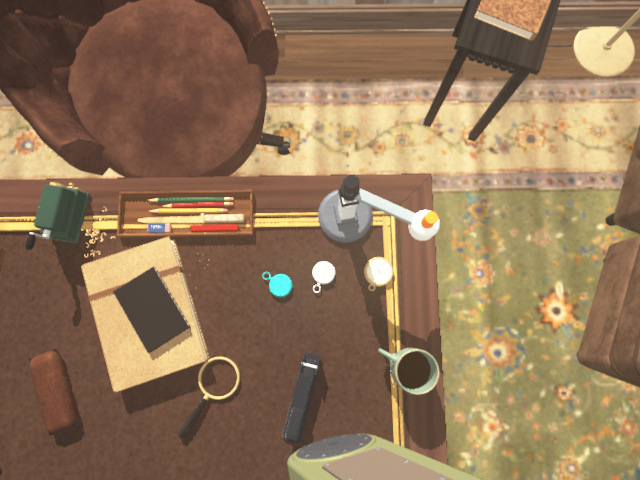

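View pics/scene0.png

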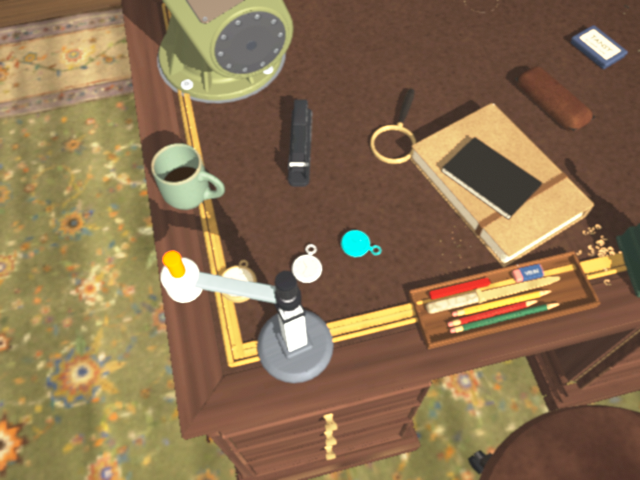

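Watch look-alikes in the top view: white-and-silver disc (324,271), turquoise disc (281,287), brass compass with pale dial (379,269). I choose (324,271) by its description. Next is a close crop and the geometry.

```bash
cat > b.py <<'E'
from h import *
P={}
for n in ['scene','top']:
    c=shot(n)
    v,u=np.mgrid[0:480,0:640];K=np.array(c['K']);z=c['range_z']
    d=np.stack([(u-K[0,2])/K[0,0]*z,-(v-K[1,2])/K[1,1]*z,-z],-1)
    W=d@c['W'][:3,:3].T+c['W'][:3,3]; W[z==0]=-9
    def near(p,r): return np.hypot(W[...,0]-p[0],W[...,1]-p[1])<r
    for nm,p,r,lo,hi in [('cap',(.635,.008),.03,.2,.3),('knob',(.58,-.118),.035,.205,.3),('watch',(.516,.052),.045,.007,.03),('compass',(.518,-.06),.05,.01,.03)]:
        m=near(p,r)&(W[...,2]>lo)&(W[...,2]<hi); q=W[m]
        if nm in('cap','knob'):
            t=np.percentile(q[:,2],90);q=q[abs(q[:,2]-t)<.004]
        (e,_,_)=cv2.minAreaRect((q[:,:2]*1000).astype(np.float32)),0,0
        (cx,cy),rad=cv2.minEnclosingCircle((q[:,:2]*1000).astype(np.float32))
        print(n,nm,len(q),'med',np.median(q,0).round(4),'rect',np.round(e[0],1),np.round(e[1],1),'circ',round(cx,1),round(cy,1),round(rad,1))
    # desk check
    m=near((.5,0),.03);print('desk',np.median(W[m][:,2]))
    for l in ['cap_grip','knob_grip','watch_centre']:
        P.setdefault(l,[]).append([ray(c,r['at'][0]*640,r['at'][1]*480) for r in spot_point(l,c)[:3]])
    if n=='top': cv2.imwrite('pics/crop.png',cv2.resize(c['image'][150:310,250:460,::-1],None,fx=3.6,fy=3.6,interpolation=cv2.INTER_CUBIC))
for l,(a,b) in P.items():
    for i in a:
        for j in b:
            p,e=tri([i,j]);print(l,p.round(4),np.round(e,4))
E
python3 b.py
```

```text
scene cap 331 med [0.6389 0.0042 0.241 ] rect [638.2   4.2] [24.7 25. ] circ 638.2 4.2 12.9
scene knob 231 med [ 0.5769 -0.1229  0.2411] rect [ 576.2 -123.3] [21.1 20.5] circ 575.7 -122.7 11.4
scene watch 604 med [0.5173 0.0515 0.0106] rect [511.3  51. ] [59.1 46.9] circ 508.9 55.8 33.0
scene compass 472 med [ 0.5065 -0.0587  0.0157] rect [513.  -59.4] [55.2 69. ] circ 511.0 -67.3 38.1
desk -0.0008451444457440171
top cap 179 med [0.6353 0.007  0.241 ] rect [635.9   7.4] [24.  24.2] circ 635.6 7.4 12.5
top knob 139 med [ 0.5732 -0.1197  0.2407] rect [ 573.5 -119.7] [20.5 20.4] circ 573.6 -119.9 10.8
top watch 413 med [0.5143 0.0555 0.0109] rect [511.1  60.5] [46.2 59.4] circ 506.4 59.3 32.5
top compass 667 med [ 0.514  -0.0573  0.0159] rect [513.6 -58.3] [62.2 59.7] circ 510.4 -53.7 36.5
desk -0.0005918296638038889
cap_grip [0.6352 0.0053 0.2216] [0.0003 0.0003]
knob_grip [ 0.5904 -0.0858  0.1867] [0.0383 0.0383]
watch_centre [4.908e-01 1.413e-01 4.000e-04] [0.0003 0.0003]
watch_centre [0.5204 0.0867 0.0812] [0.0418 0.0418]
watch_centre [ 0.4948  0.0969 -0.0351] [0.0471 0.0471]
watch_centre [0.5174 0.0463 0.0056] [0.0003 0.0003]
```

View pics/crop.png

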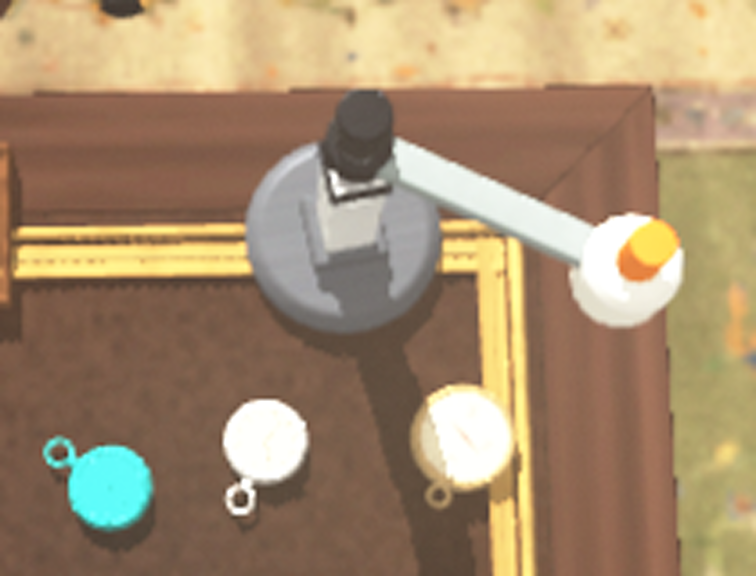

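Crop: white watch with silver bow at (265,440), brass compass at (463,438), turquoise look-alike at (110,487), so the choice holds. The cap top is at z 0.241, so the column already stands about 17 mm out. I'll square the tool and move toward the cap.

Emit:
jog_arm(rows=[[[0,0,-0.03],7.13,0.094],[[0,0,-0.03],7.13,0.094],[[0,0,-0.03],0,0.094],[[0,0,-0.03],0,0.094],[[0.025,-0.03,0],0,0.094],[[0.025,-0.03,0],0,0.094],[[0.025,-0.03,0],0,0.094],[[0.025,-0.03,0],0,0.094],[[0.025,-0.03,0],0,0.094],[[0.025,-0.03,0],0,0.094],[[0.025,-0.03,0],0,0.094],[[0.025,-0.03,0],0,0.094]])

```text
time_s: 2.2
ee_pos: [0.3362, -0.2914, 0.3257]
eef_rot: [3.141, -0.0, -0.0]
force: [1.1, -0.8, 0.6]
grip_width: 0.0939
grip_force: 0.0
```

Emit:
jog_arm(rows=[[[0.025,-0.03,0],0,0.094],[[0.025,-0.03,0],0,0.094],[[0.025,-0.03,0],0,0.094],[[0.025,-0.03,0],0,0.094],[[0.025,-0.03,0],0,0.094],[[0.025,-0.03,0],0,0.094],[[0,0,0],0,0.094],[[0,0,0],0,0.094]])

```text
time_s: 2.87
ee_pos: [0.4861, -0.1117, 0.325]
eef_rot: [-3.141, 0.001, 0.003]
force: [0.2, -0.2, -0.1]
grip_width: 0.0937
grip_force: 0.0
```

```bash
cat > w.py <<'E'
from h import *
import sys,pickle
tag=sys.argv[1]
c=shot('wrist',tag);o=get_obs();print(o['ee_pos'],o['eef_rot'],o['force'],c['range_z'].max(),np.array(c['K']).tolist())
S=[]
for l in ['cap_grip','knob_grip','watch_centre','compass_centre','stand']:
    for r in spot_point(l,c)[:2]:
        u,v=r['at'][0]*640,r['at'][1]*480;print(l,round(r['p'],2),round(u),round(v));S.append((l,ray(c,u,v,True)))
pickle.dump(S,open(tag+'.pkl','wb'))
E
python3 w.py w1
```

```text
[ 0.48547465 -0.11281341  0.32523576] [-3.14157802e+00  5.21635414e-04  1.26642147e-03] [0.71071142 0.38371651 0.03501439] 1.4728452 [[371.64829954431775, 0.0, 316.0083024788336], [0.0, 371.64829954431775, 241.55408594439157], [0.0, 0.0, 1.0]]
cap_grip 0.93 168 58
knob_grip 0.85 330 125
watch_centre 0.97 142 203
watch_centre 0.83 196 185
compass_centre 0.66 276 182
stand 0.76 229 95
```

Emit:
jog_arm(rows=[[[0.025,-0.02,0],0,0.094],[[0.025,-0.02,0],0,0.094],[[0.025,-0.02,0],0,0.094],[[0.025,-0.02,0],0,0.094],[[0.025,-0.019,0],0,0.094],[[0.025,-0.019,0],0,0.094],[[0,0,0],0,0.094],[[0,0,0],0,0.094]])

```text
time_s: 3.83
ee_pos: [0.6359, 0.0049, 0.3243]
eef_rot: [-3.142, 0.002, 0.0]
force: [-0.5, -0.1, 0.2]
grip_width: 0.0939
grip_force: 0.0
```

```bash
python3 w.py w2
cat > t.py <<'E'
from h import *
import pickle,sys
a,b=[pickle.load(open(f+'.pkl','rb')) for f in sys.argv[1:3]]
for l,r in a:
    for m,s in b:
        if l==m:
            p,e=tri([r,s])
            if max(e)<.01: print(l,p.round(4),np.round(e,4))
E
python3 t.py w1 w2
```

```text
[0.63532595 0.00425194 0.32503994] [ 3.14150222e+00  7.15359317e-04 -5.13994403e-04] [ 0.40815708 -0.23760974  0.27029165] 1.4715818 [[371.64829954431775, 0.0, 316.0083024788336], [0.0, 371.64829954431775, 241.55408594439157], [0.0, 0.0, 1.0]]
cap_grip 0.85 315 242
knob_grip 0.91 463 311
watch_centre 0.88 283 287
watch_centre 0.76 224 301
compass_centre 0.56 361 291
compass_centre 0.53 280 289
stand 0.62 314 203
cap_grip [0.6354 0.006  0.2231] [0.0004 0.0004]
knob_grip [ 0.5749 -0.1215  0.2268] [0.0001 0.0001]
watch_centre [0.4907 0.1428 0.0027] [0.0005 0.0005]
watch_centre [0.515  0.0541 0.0057] [0.0021 0.0021]
compass_centre [ 0.5154 -0.0584  0.0165] [0.0011 0.0011]
stand [0.6371 0.0074 0.003 ] [0.0006 0.0006]
```

View pics/w2.png

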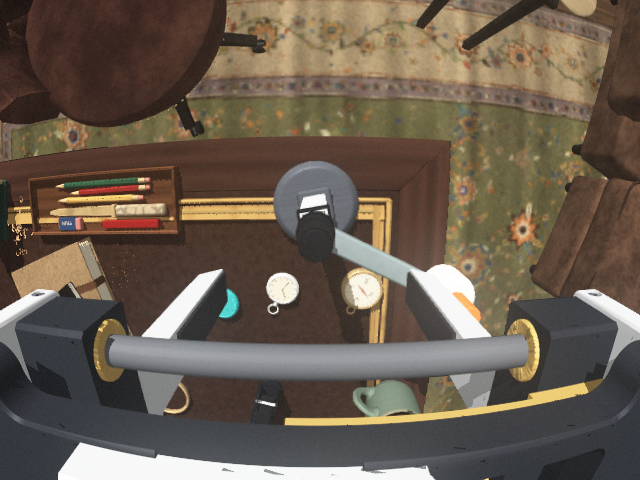

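The wrist view shows the cap at (316,240) between the open fingers, with the knob at (465,305) outside the right finger. The cap triangulates to (0.6355, 0.006, 0.223), and the column height agrees. Descending and gripping.

Emit:
jog_arm(rows=[[[0,-0.0015,0.02],0,0.094],[[0,0,0.02],0,0.094],[[0,0,0.02],0,0.094],[[0,0,0.02],0,0.094],[[0,0,0.02],0,0.094],[[0,0,0.01],0,0.094],[[0,0,0.007],0,0.094],[[0,0,0],0,0.05],[[0,0,0],0,0.04],[[0,0,0],0,0.035],[[0,0,0],0,0.03]], squeeze=40)

```text
time_s: 5.05
ee_pos: [0.6358, 0.0064, 0.2096]
eef_rot: [3.142, -0.002, -0.0]
force: [0.8, 0.1, 0.2]
grip_width: 0.0706
grip_force: 0.0
```

Emit:
jog_arm(rows=[[[0,0,0],0,0.026],[[0,0,0],0,0.02],[[0,0,0],0,0.01],[[0,0,0],0,0.0],[[0,0,0],0,0.0]])

```text
time_s: 5.47
ee_pos: [0.6355, 0.0064, 0.2085]
eef_rot: [3.142, -0.0, -0.0]
force: [-0.1, -0.1, 0.7]
grip_width: 0.0373
grip_force: 0.0
```

Emit:
jog_arm(rows=[[[0,0,0],0,0.0],[[0,0,0],0,0.0],[[0,0,0],0,0.0],[[0,0,0],0,0.0],[[0,0,0],0,0.0]])

```text
time_s: 5.88
ee_pos: [0.6355, 0.0058, 0.2085]
eef_rot: [3.141, -0.0, -0.001]
force: [0.2, -5.4, -0.4]
grip_width: 0.0253
grip_force: 40.0
```

Emit:
jog_arm(rows=[[[0,0.0005,-0.003],0,0.0],[[0,0,-0.006],0,0.0],[[0,0,-0.006],0,0.0],[[0,0,-0.006],0,0.0],[[0,0,-0.006],0,0.0],[[0,0,-0.006],0,0.0],[[0,0,-0.006],0,0.0],[[0,0,-0.006],0,0.0],[[0,0,-0.006],0,0.0],[[0,0,-0.006],0,0.0],[[0,0,-0.006],0,0.0]])

```text
time_s: 6.8
ee_pos: [0.6353, 0.0058, 0.27]
eef_rot: [3.142, 0.002, -0.0]
force: [3.4, -4.2, -12.7]
grip_width: 0.0253
grip_force: 40.0
```

Emit:
jog_arm(rows=[[[0,0,-0.003],0,0.0],[[0,0,-0.003],0,0.0],[[0,0,-0.002],0,0.0],[[0,0,0],0,0.0]])

```text
time_s: 7.13
ee_pos: [0.6354, 0.0058, 0.2795]
eef_rot: [3.141, 0.0, -0.0]
force: [1.9, -4.3, -8.1]
grip_width: 0.0249
grip_force: 40.0
```

Emit:
jog_arm(rows=[[[0,0,-0.001],0,0.0],[[0,0,-0.001],0,0.0],[[0,0,-0.001],0,0.0],[[0,0,0],0,0.0]])

```text
time_s: 7.47
ee_pos: [0.6353, 0.0058, 0.2813]
eef_rot: [3.141, 0.002, -0.0]
force: [3.6, -4.4, -16.5]
grip_width: 0.0251
grip_force: 40.0
```

```bash
cat > c.py <<'E'
from h import *
o=get_obs();print(o['force'],o['ee_pos'])
c=shot('wrist','w3')
for l in ['button_tip','cap_grip']:
  for r in spot_point(l,c)[:2]: print(l,r['p'],r['at'])
for n in ['scene','top']:
  c=shot(n)
  for l in ['cap_grip','button_tip']:
    for r in spot_point(l,c)[:2]: print(n,l,r['p'],r['at'][0]*640,r['at'][1]*480)
E
python3 c.py
```

```text
[  3.59719843  -4.42213112 -16.51607977] [0.63532002 0.00577825 0.28130085]
button_tip 0.21 [0.4936, 0.4327]
cap_grip 0.86 [0.4928, 0.6115]
scene cap_grip 0.65 281.6 256.176
scene button_tip 0.67 176.128 268.704
```

Emit:
jog_arm(rows=[[[0,0,-0.001],0,0.0],[[0,0,-0.001],0,0.0],[[0,0,0],0,0.0],[[0,0,0],0,0.0]])

```text
time_s: 8.25
ee_pos: [0.6352, 0.0058, 0.2814]
eef_rot: [-3.142, 0.004, -0.0]
force: [7.5, -5.3, -27.3]
grip_width: 0.0255
grip_force: 40.0
```

```bash
python3 c.py; python3 -c "
import cv2;i=cv2.imread('pics/w3.png');cv2.imwrite('pics/w3c.png',cv2.resize(i[120:340,210:430],None,fx=2.7,fy=2.7,interpolation=cv2.INTER_CUBIC))"
```

```text
[  7.51339975  -5.30161594 -27.33793452] [0.63521628 0.00578914 0.28140854]
button_tip 0.64 [0.8281, 0.8065]
cap_grip 0.69 [0.4931, 0.616]
scene cap_grip 0.88 279.424 256.176
scene button_tip 0.24 161.216 236.208
scene button_tip 0.21 175.168 265.296
```

View pics/w3c.png

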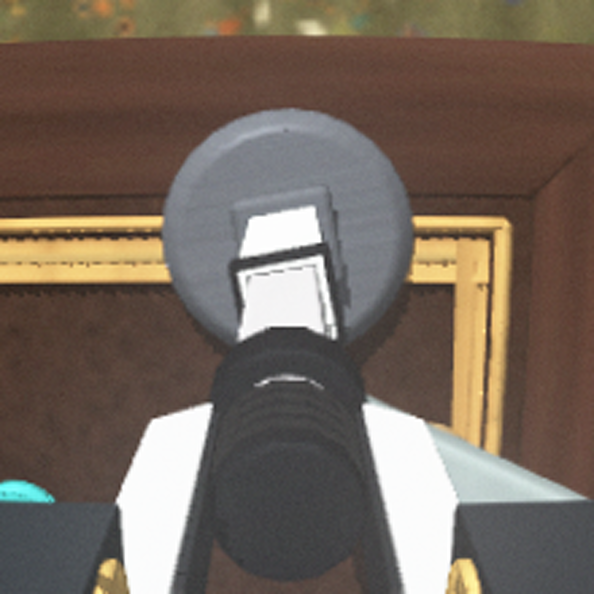

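The column stopped at 0.2814 while the force rose, so it is at the end stop. Relaxing, then pressing down lightly to test the lock.

Emit:
jog_arm(rows=[[[0,0,0.003],0,0.0],[[0,0,0.002],0,0.0],[[0,0,0.001],0,0.0],[[0,0,0],0,0.0],[[0,0,0],0,0.0]])

```text
time_s: 9.12
ee_pos: [0.6355, 0.0058, 0.28]
eef_rot: [3.141, -0.002, -0.0]
force: [-1.8, -4.8, 0.9]
grip_width: 0.0254
grip_force: 40.0
```

Emit:
jog_arm(rows=[[[0,0,0.001],0,0.0],[[0,0,0.001],0,0.0],[[0,0,0],0,0.0],[[0,0,0],0,0.0]])

```text
time_s: 9.45
ee_pos: [0.6356, 0.0058, 0.2797]
eef_rot: [3.141, -0.004, -0.0]
force: [-4.4, -5.0, 10.1]
grip_width: 0.0252
grip_force: 40.0
```

Emit:
jog_arm(rows=[[[0,0,0.001],0,0.0],[[0,0,0.001],0,0.0],[[0,0,0],0,0.0],[[0,0,0],0,0.0]])

```text
time_s: 9.78
ee_pos: [0.6357, 0.0058, 0.2793]
eef_rot: [3.141, -0.006, -0.0]
force: [-8.4, -4.6, 20.4]
grip_width: 0.0252
grip_force: 40.0
```

The lock holds at 20 N. Releasing, rising, and moving above the knob.

Emit:
jog_arm(rows=[[[0,0,-0.003],0,0.0],[[0,0,0],0,0.03],[[0,0,0],0,0.05],[[0,0,0],0,0.06],[[0,0,0],0,0.06],[[0,0,0],0,0.06],[[0,0,0],0,0.06],[[0,0,-0.02],0,0.06],[[0,0,-0.02],0,0.06],[[0,0,-0.02],0,0.06]])

```text
time_s: 10.62
ee_pos: [0.6354, 0.006, 0.3382]
eef_rot: [-3.141, 0.0, -0.0]
force: [0.7, 0.2, 1.0]
grip_width: 0.0599
grip_force: 0.0
```

Emit:
jog_arm(rows=[[[-0.01,0.02,-0.01],0,0.06],[[-0.01,0.02,0],0,0.06],[[-0.01,0.02,0],0,0.06],[[-0.01,0.022,0],0,0.06],[[-0.01,0.022,0],0,0.06],[[-0.01,0.022,0],0,0.06],[[0,0,0],0,0.06],[[0,0,0],0,0.06]])

```text
time_s: 11.28
ee_pos: [0.5752, -0.1208, 0.3476]
eef_rot: [-3.142, -0.0, -0.002]
force: [0.3, -0.1, 0.0]
grip_width: 0.0601
grip_force: 0.0
```

```bash
sed -e "s/'cap',(.635,.008),.03,.2,.3/'cap',(.635,.006),.03,.305,.325/; s/'knob',(.58,-.118),.035,.205,.3/'knob',(.575,-.121),.035,.305,.325/; s/crop.png/crop2.png/; s/t=np.p/if len(q)<5: continue\n            t=np.p/; s/if n=='top': //; s/pics.crop2/pics\/crop2_'+n+'/" b.py > b2.py; python3 b2.py; python3 w.py w4
```

```text
scene cap 396 med [0.639  0.0044 0.3125] rect [638.1   4.2] [25.2 24.9] circ 638.2 4.2 13.0
scene knob 274 med [ 0.577  -0.1228  0.3125] rect [ 576.  -122.9] [21.1 20.8] circ 575.5 -122.6 11.4
scene watch 520 med [0.5176 0.0541 0.0106] rect [510.5  55.6] [38.6 61.7] circ 509.2 56.0 32.9
scene compass 863 med [ 0.5225 -0.0644  0.0158] rect [523.1 -65. ] [60. 47.] circ 517.6 -62.2 30.2
desk -0.0010930779216583586
top cap 214 med [0.6355 0.0077 0.3126] rect [635.8   7.3] [24.5 24.3] circ 636.0 7.2 12.8
top watch 417 med [0.5142 0.0554 0.0107] rect [511.   60.3] [45.8 59.5] circ 506.3 58.4 32.2
top compass 665 med [ 0.514  -0.0577  0.0157] rect [514.6 -56.6] [58.6 62.6] circ 509.2 -55.7 36.1
desk -0.0008029739420455373
cap_grip [0.6343 0.0048 0.2876] [0.0003 0.0003]
knob_grip [ 0.5753 -0.1201  0.2924] [0.0016 0.0016]
knob_grip [ 0.5022 -0.0896  0.1741] [0.0515 0.0515]
knob_grip [ 0.6183 -0.0465  0.3682] [0.0622 0.0622]
watch_centre [0.5175 0.0506 0.0171] [0.0038 0.0038]
watch_centre [ 0.4901  0.0969 -0.0323] [0.0462 0.0462]
watch_centre [0.5212 0.0913 0.0798] [0.0386 0.0386]
watch_centre [ 0.4874  0.1426 -0.006 ] [0.0016 0.0016]
[ 0.57560591 -0.11967931  0.34733766] [-3.14151138e+00  1.75768183e-04  5.17322512e-04] [1.04993514 0.09069102 0.27285226] 1.4969971 [[371.64829954431775, 0.0, 316.0083024788336], [0.0, 371.64829954431775, 241.55408594439157], [0.0, 0.0, 1.0]]
cap_grip 0.58 127 168
knob_grip 0.83 321 262
watch_centre 0.87 148 257
watch_centre 0.68 199 243
compass_centre 0.62 277 243
stand 0.75 230 159
```

View pics/crop2_top.png

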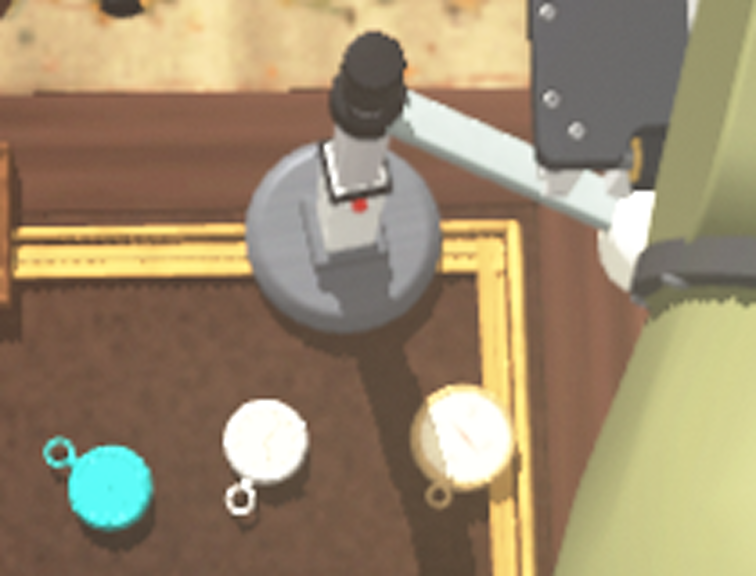

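The red lock button is out at (360,205) in the crop, and the watch and compass haven't moved. I'll turn the fingers tangential to the swing and descend onto the knob. First I fit the watch dial relative to the cap in each camera.

Emit:
jog_arm(rows=[[[0,0,0],-7.15,0.06],[[0,0,0],-7.15,0.06],[[0,0,0],-7.15,0.06],[[0,0,0],-7.15,0.06],[[0,0,0],-7.15,0.06],[[0,0,0],-7.15,0.06],[[0,0,0],-7.15,0.06],[[0,0,0],-7.15,0.06],[[0,0,0],-7.15,0.06],[[0,0,0],0,0.06],[[0,0,0],0,0.06]])

```text
time_s: 12.9
ee_pos: [0.5755, -0.1201, 0.3475]
eef_rot: [3.142, -0.0, 1.119]
force: [0.3, -0.4, 0.5]
grip_width: 0.0601
grip_force: 0.0
```

```bash
cat > d.py <<'E'
from h import *
from scipy.optimize import minimize
def cloud(c):
    v,u=np.mgrid[0:480,0:640];K=np.array(c['K']);z=c['range_z']
    W=np.stack([(u-K[0,2])/K[0,0]*z,-(v-K[1,2])/K[1,1]*z,-z],-1)@c['W'][:3,:3].T+c['W'][:3,3];W[z==0]=-9;return W
def disc(W,p,lo,hi,rad,s=1.8):
    # centre of the disc of given radius holding most points
    q=W[(np.hypot(W[...,0]-p[0],W[...,1]-p[1])<s*rad)&(W[...,2]>lo)&(W[...,2]<hi)][:,:2]
    if len(q)<20: return None
    g=np.arange(-.012,.0121,.0005);G=np.stack(np.meshgrid(g,g),-1).reshape(-1,2)+p
    n=(np.linalg.norm(q[None]-G[:,None],axis=2)<rad+.0002).sum(1);return G[n>=n.max()-2].mean(0)
if __name__=='__main__':
    for n in ['scene','top']:
        W=cloud(shot(n))
        cap=disc(W,np.array([.6365,.006]),.305,.325,.013);w=disc(W,np.array([.515,.054]),.007,.02,.0235);k=None
        o=get_obs()['ee_pos']
        for p in ([.575,-.121],o[:2]):
            r=disc(W,np.array(p),.305,.325,.011)
            if r is not None:k=r
        print(n,'cap',cap,'watch',w,'knob',k)
        for nm,x in (('watch',w),('knob',k)):
            if x is not None and cap is not None:
                d=x-cap;print(nm,'phi',np.degrees(np.arctan2(d[1],-d[0])).round(2),'rho',np.linalg.norm(d).round(4))
E
python3 d.py
```

```text
scene cap [0.6385 0.0045] watch [0.51766667 0.05166667] knob [ 0.57661671 -0.12279238]
watch phi 21.32 rho 0.1297
knob phi -64.07 rho 0.1415
top cap [0.63575 0.007  ] watch [0.5147 0.0554] knob None
watch phi 21.79 rho 0.1304
```

Emit:
jog_arm(rows=[[[-0.001,-0.001,0.015],0,0.06],[[0,0,0.015],0,0.06],[[0,0,0.015],0,0.06],[[0,0,0.012],0,0.06],[[0,0,0.007],0,0.04],[[0,0,0],0,0.02],[[0,0,0],0,0.0],[[0,0,0],0,0.0],[[0,0,0],0,0.0],[[0,0,0],0,0.0],[[0,0,0],0,0.0],[[0,0,0],0,0.0]], squeeze=8)

```text
time_s: 14.0
ee_pos: [0.5743, -0.1206, 0.284]
eef_rot: [3.141, -0.0, 1.123]
force: [0.4, 0.7, 3.8]
grip_width: 0.0217
grip_force: 8.0
```

Emit:
jog_arm(rows=[[[0.0002,-0.0074],0,0.0]])

```text
validation failed for argument at $.ro...
```

Emit:
jog_arm(rows=[[[0.0002,-0.0074,0],3,0.0],[[0.0005,-0.0123,0],5,0.0],[[0.0005,-0.0123,0],5,0.0],[[0.0005,-0.0123,0],5,0.0],[[0.0005,-0.0123,0],5,0.0],[[0.0005,-0.0123,0],5,0.0],[[0,0,0],0,0.0]])

```text
time_s: 14.58
ee_pos: [0.5212, -0.0753, 0.2839]
eef_rot: [3.141, -0.002, 0.63]
force: [4.5, 2.6, -1.7]
grip_width: 0.0216
grip_force: 8.0
```

Emit:
jog_arm(rows=[[[0.0006,-0.0123,0],5,0.0],[[0.0006,-0.0123,0],5,0.0],[[0.0006,-0.0123,0],5,0.0],[[0.0006,-0.0123,0],5,0.0],[[0.0006,-0.0123,0],5,0.0],[[0.0006,-0.0123,0],5,0.0],[[0.0005,-0.0123,0],5,0.0],[[0.0005,-0.0123,0],5,0.0],[[0.0005,-0.0123,0],5,0.0],[[0.0005,-0.0123,0],5,0.0],[[0,0,0],0,0.0]])

```text
time_s: 15.5
ee_pos: [0.4993, 0.0412, 0.2839]
eef_rot: [-3.141, -0.003, -0.243]
force: [7.0, -1.5, 0.5]
grip_width: 0.0214
grip_force: 8.0
```

```bash
python3 d.py
```

```text
scene cap [0.639   0.00425] watch [0.51771429 0.05135714] knob [0.50155098 0.03908611]
watch phi 21.23 rho 0.1301
knob phi 14.22 rho 0.1418
top cap [0.63533333 0.00716667] watch [0.50385119 0.061125  ] knob None
watch phi 22.31 rho 0.1421
```

Emit:
jog_arm(rows=[[[0.0004,-0.0074,0],3,0.0],[[0.0004,-0.0074,0],3,0.0],[[0.0002,-0.0032,0],1.3,0.0],[[0,0,0],0,0.0],[[0,0,0],0,0.0]])

```text
time_s: 16.02
ee_pos: [0.5044, 0.0569, 0.2839]
eef_rot: [-3.141, -0.001, -0.365]
force: [4.0, -0.1, 4.4]
grip_width: 0.0219
grip_force: 8.0
```

```bash
python3 d.py
```

```text
scene cap [0.6385     0.00435714] watch [0.51705556 0.052     ] knob [0.50606022 0.05467945]
watch phi 21.42 rho 0.1305
knob phi 20.8 rho 0.1417
top cap [0.6357 0.0076] watch [0.5043587  0.05955435] knob None
watch phi 21.58 rho 0.1412
```

Emit:
jog_arm(rows=[[[0.0005,-0.0017,0],0.7,0.0],[[0,0,0],0,0.0],[[0,0,0],0,0.03],[[0,0,0],0,0.05],[[0,0,0],0,0.06],[[0,0,0],0,0.06],[[0,0,0],0,0.06],[[0,0,-0.015],0,0.06],[[0,0,-0.02],0,0.06],[[0,0,-0.02],0,0.06],[[0,0,-0.02],0,0.06],[[0,0,0],0,0.06]])

```text
time_s: 17.12
ee_pos: [0.5057, 0.0584, 0.3621]
eef_rot: [-3.139, -0.005, -0.378]
force: [-0.3, 0.5, 0.6]
grip_width: 0.0599
grip_force: 0.0
```

Emit:
jog_arm(rows=[[[-0.025,0.03,0],0,0.06],[[-0.025,0.03,0],0,0.06],[[-0.025,0.03,0],0,0.06],[[-0.015,0.03,0],0,0.06],[[0,0.03,0],0,0.06],[[0,0.03,0],0,0.06],[[0,0.03,0],0,0.06],[[0,0.03,0],0,0.06],[[0,0.03,0],0,0.06],[[0,0,0],0,0.06]])

```text
time_s: 17.95
ee_pos: [0.3202, -0.1624, 0.3577]
eef_rot: [3.141, 0.001, -0.382]
force: [-0.0, 0.0, 0.1]
grip_width: 0.0597
grip_force: 0.0
```

```bash
sed -i 's/(\[.575,-.121\],o\[:2\])/([.504,.058],)/' d.py; python3 d.py
python3 - <<'E'
from h import *
c=shot('scene','s5');t=shot('top')
cv2.imwrite('pics/f.png',np.hstack([cv2.resize(x['image'][150:350,200:400,::-1],(400,400)) for x in (c,t)]))
E
```

```text
scene cap [0.639  0.0045] watch [0.5174 0.0518] knob [0.507    0.057125]
watch phi 21.26 rho 0.1305
knob phi 21.74 rho 0.1421
top cap [0.63525 0.007  ] watch [0.50656593 0.05275275] knob [0.50425 0.06   ]
watch phi 19.57 rho 0.1366
knob phi 22.03 rho 0.1413
```

View pics/f.png

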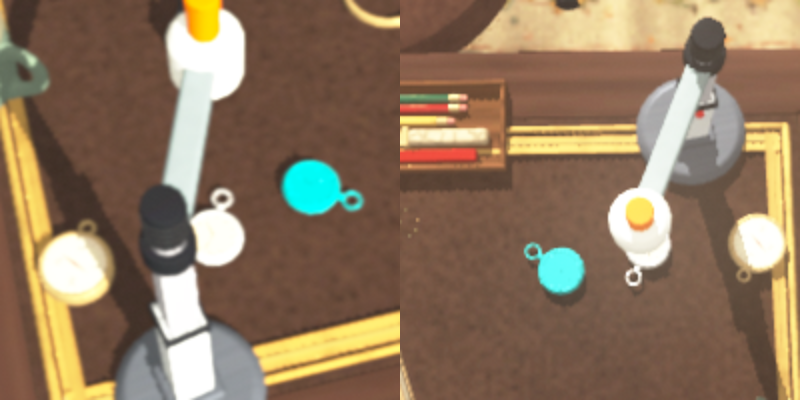

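The picture shows the head over the white watch, with the red button still out and the watch and compass where they were. The knob angle matches the watch angle within 0.5° (about 1 mm), so I'm handing in.

```bash
python3 -c "
from station import *
print(hand_in())"
```

```text
the job is handed in; nothing more can be done
None
```

I handed the job in at about 18 s. The column is locked at full height with the red button out, and the lens is in line with the middle of the white-and-silver watch to about 1 mm along its swing. The lens circle passes about 11 mm outside the dial's centre, the closest the swing allows, and neither the watch nor the compass moved.

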